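# Stopper the wide-mouthed solvent jar on a repair bench

### The job

Close the squat, wide-mouthed amber jar on the blue soldering mat with the larger of the two loose black rubber stoppers: pick it up, lower it tapered end first into the jar's mouth before letting go, and leave it fully home, its flange flat on the rim. Leave the jar standing upright about where it is, and leave the small stopper and the taller narrow-necked bottle alone.

Things in the scene. Friction and masses are not known exactly. Their poses are not given: they have to be found in the camera images.
- jar: squat, open, wide-mouthed amber glass jar, loose (about 0.45 kg), empty, upright on the mat, left or right of the middle: 82 mm across the body, 90 mm high; round neck 54 mm outside with a straight bore 44 mm across; rim 90 mm above the origin. Origin: centre of its underside; z up; yaw is free.
- stopper: larger black rubber stopper, loose (about 70 g), upright on its narrow end on the mat. From the bottom: tapered plug 34 mm long, 26 mm across at the tip, 38 mm at its top; flange 58 mm across, 8 mm thick; cylindrical grip 32 mm across, 36 mm high. Origin: centre of the underside; z up, towards the grip; yaw is free. Seated (flange on rim), its origin is 56 mm above the jar's.
- small_stopper: a smaller black rubber stopper of the same shape, not wanted, standing upright on the mat: flange 34 mm across, grip 20 mm across, 58 mm high in all. Origin: centre of its underside; z up.
- bottle: a taller amber glass bottle with a narrow open neck (34 mm outside, 25 mm bore), not wanted, loose, standing upright on the mat: 62 mm across the body, 108 mm high. Origin: centre of its underside; z up.
Things that resemble listed ones, but are neither listed nor needed, are in the scene too. What is shaped like the stopper but green is not meant. What is shaped like the jar but red is not meant.

How it is judged (in metres and radians):
On the way, in this order (a step that is already met when the one before it is completed fails the run):
1. the stopper is lifted clear, upright (height (world z) of stopper above 0.06 m and angle between stopper's own z axis and vertical below 0.5 rad), for 0.05 s.
2. the stopper's tip is lowered into the jar's mouth while still held in the fingers (z of stopper in the frame of jar between 0.045 and 0.084 m and horizontal distance between stopper and jar below 0.016 m and contact force between the fingers and stopper above 0.3 N), for 0.05 s.
At the end, for the whole second after the job is handed in: Larger stopper released, at rest, home in the wide jar: centred within 10 mm, within 5 mm of seated height, tilt under 10 degrees; jar upright (within 6 degrees), moved under 60 mm; small stopper moved under 30 mm, narrow bottle under 40 mm (horizontal distance between stopper and jar below 0.01 m and z of stopper in the frame of jar between 0.05 and 0.061 m and angle between stopper's own z axis and vertical below 0.17 rad and angle between jar's own z axis and vertical below 0.1 rad and distance of jar from where it was at the start of the episode below 0.06 m and linear speed of each of stopper, jar below 0.02 m/s and contact force between the fingers and stopper below 0.1 N and distance of small_stopper from where it was at the start of the episode below 0.03 m and distance of bottle from where it was at the start of the episode below 0.04 m); the robot touches nothing.
It fails at once if the jar is tipped by more than 20 degrees (angle between jar's own z axis and vertical above 0.35 rad).
It fails at once if the narrow bottle is knocked over or moved by more than 40 mm (angle between bottle's own z axis and vertical above 0.5 rad or distance of bottle from where it was at the start of the episode above 0.04 m).
It fails at once if the small stopper is moved by more than 30 mm (distance of small_stopper from where it was at the start of the episode above 0.03 m).
It also fails if it takes over 38 s, if anything falls off the work surface, if the arm or the gripper's body presses on something with over 40 N, if the wrist force passes 120 N, or if a joint passes its speed limit or range.

### The arm

A 6-joint arm with a two-finger parallel gripper is mounted at the origin on the work surface. World frame = base frame: x ahead of the robot, y to its left, z up, the work surface at z = 0. Lengths are in m, angles in degrees, forces in N, time in s.
With the tool pointing down it reaches from about 0.35 to 0.875 m from the base axis. Payload 4.2 kg.
Tool frame: the origin (TCP) lies on the centre line of the jaws, within the pads' length; the fingertips stand tip_reach ahead of it and the grasp point (between the pads) is the TCP (tip_reach is the distance from the TCP to the fingertips, in m); z points along the fingers, y is the line along which they close (so a half turn about z gives the same grasp; the last joint's range is limited). The gripper opens to 87 mm and grips with 3 to 60 N. Pads are 19 mm wide; open, the fingers measure 117 mm over their backs; the gripper's body (75 mm by 190 mm) begins 51 mm behind the grasp point.
Start: joints at [82.368, 22.042, 0.453, 0, -68.411, -14.817], TCP at [0.239, 0.578, 0.242] pointing down, gripper open.
Joint ranges: [-179.83, 179.83], [-69.29, 118.12], [-61.27, 80.66], [-181.25, 117.63], [-171.15, -9.14], [-177.46, 177.46]. Speed limits (degrees/s): [159.86, 159.86, 180, 180, 180, 180].

### API

Orientations are given as a 3x3 rotation matrix whose columns are the frame's x, y, z axes.
In Python, from station import sense, capture, finish_job, tip_reach gives the robot as it stands.
- The arm moves only by the tool arm_command, never from a script. Its argument "deltas" is a list of rows, each a list of 7 numbers: the turn, a rotation vector about the tool's x, y, z in rad, then the shift along the tool's x, y, z in cm, then the closure, from -1 (fully open) to 1 (shut), so that 0 is half open. In form: [[rx, ry, rz, dx, dy, dz, hand], ...]. A call has 1 to 8 rows; each row is the pose to reach, as a shift and turn from the pose commanded when the call began, along the tool's axes at that moment; what a row does not reach only later rows make up. A row lasts 1/12 s, in which the tool goes at most 41.7 mm and 7.16 degrees, less where a joint would pass 70% of its speed; a pose out of reach is approached as far as the arm can. A call with a gripper value outside its range is refused whole. The fingers move at their own pace and stop on an object; the grip force is fixed at half the most. Time passes only in rows, so rows that repeat a pose let the fingers close. It gives the time, the measured TCP pose, the force, the opening and the grip force at its end, in the units of the state.
- sense(): the state, without advancing time (a new reading comes with each control period).
- capture(name): name is "scene" or "top" or "wrist"; returns a dict with "pixels" (400x640x3 uint8, blue, green, red), "fovy" (degrees; the focal length in pixels is half the picture's height over the tangent of half this angle, whatever the lens; pixels are square), "cx", "cy" (the principal point, pixels), "rvec" (rotation vector, rad) and "tvec" (3), from world to camera coordinates, as OpenCV has them. Camera axes: x right, y down, z forward; pixel columns grow to the right and rows downward; lengths in m; the calibration is good to about 2 mm. A picture is of the moment at which its call begins. There is no depth.
- finish_job(): hands the job in; it is judged then, once.
The state is a dict: "time_s": time; "joints": joint angles; "joint_velocities": joint speeds; "effort": joint torques, N m; "tcp_pos": TCP position; "ee_rot": TCP orientation; "wrist_force": force on the tool from outside, world axes, zero at the start; "moment": the same for the moment, N m; "gripper_width": opening from 0.0 (shut) to 1.0 (fully open); "gripper_force": force on a finger pad.
Only numpy, scipy, OpenCV 4.12 (cv2) and the standard library are available. Lean on these libraries where they do the work, as an engineer would, in place of code of your own. Each camera call takes 0.05 s, during which the arm holds its last target. There are 200 camera calls.

## Working session

There is one attempt and no reset: what is moved stays moved. The work goes in short steps, Python scripts to look and compute and a tool call to move; the robot and the scene stay as the last step left them, time stands still between calls to the robot, and variables do not carry over. Pictures are saved under pics/ and viewed, at most 10 in all, crops included, and the job is handed in when it is done.

Besides the shell and the picture viewer there is one more tool, called as name(argument=value, ...), one argument or row to a line, values as JSON. arm_command: Moves the arm, as the interface text tells. Its arguments: {"type":"object","properties":{"deltas":{"type":"array"}},"required":["deltas"]}

```bash
mkdir -p pics
cat > h.py <<'E'
import cv2,numpy as np
from station import *
def cam(n):
    c=capture(n);c['R']=cv2.Rodrigues(np.array(c['rvec'],float))[0];c['t']=np.array(c['tvec'],float).ravel();c['f']=200/np.tan(np.radians(c['fovy'])/2);return c
def ray(c,u,v,z):
    d=c['R'].T@np.array([(u-c['cx'])/c['f'],(v-c['cy'])/c['f'],1]);o=-c['R'].T@c['t'];return o+d*(z-o[2])/d[2]
def proj(c,p):
    q=c['R']@np.array(p,float)+c['t'];return c['f']*q[:2]/q[2]+[c['cx'],c['cy']]
E
python3 - <<'E'
from h import *
for n in('top','scene'):
    c=cam(n);cv2.imwrite(f'pics/{n}0.png',c['pixels']);print(n,c['fovy'],-c['R'].T@c['t'],c['R'].tolist())
s=sense();print(tip_reach,s['ee_rot'],s['tcp_pos'],s['time_s'])
E
```

```text
top 55.79373980701372 [ 0.42276445 -0.06140963  0.75037977] [[-0.02829408950207679, -0.9994901534951797, 0.014794511327870172], [-0.9983966012635026, 0.027531026214927756, -0.049459773362193565], [0.04902724839041102, -0.016170209081362297, -0.9986665375657332]]
scene 44.39551505789632 [1.29895218 0.0504128  0.66920676] [[-0.14225694342546957, 0.9897069378246948, 0.015592923680592674], [0.581975068637046, 0.09637287610817113, -0.807475874708059], [-0.8006672102266637, -0.1057943569965108, -0.5896944738553569]]
0.019 [[ 9.24146403e-01 -3.82037962e-01 -6.49317217e-04]
 [-3.82038498e-01 -9.24144534e-01 -1.86176224e-03]
 [ 1.11200895e-04  1.96860505e-03 -9.99998056e-01]] [0.23845316 0.57717752 0.24057894] 0.1
```

View pics/top0.png

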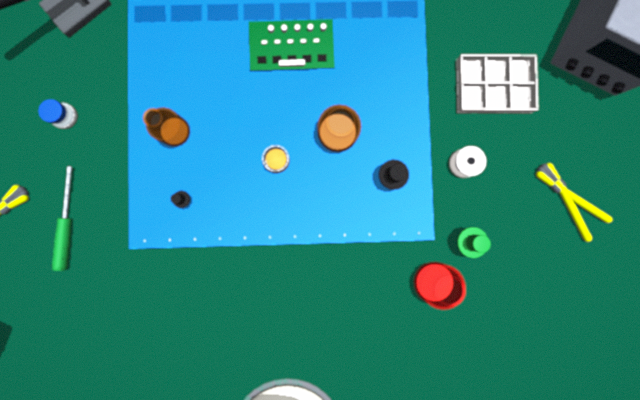

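View pics/scene0.png

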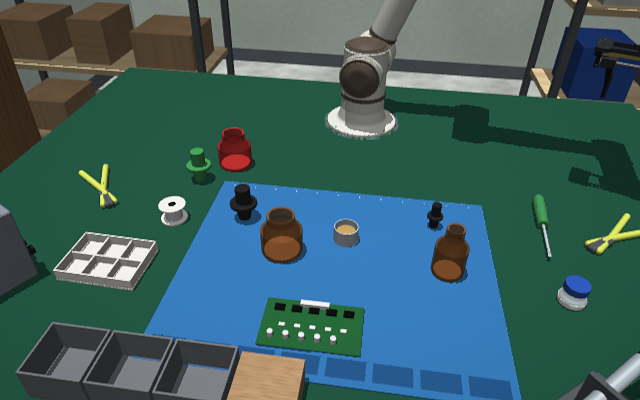

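Top view candidates: 
- Stopper: large black (394,174), small black (181,199), green (474,242). I choose the large black one.
- Jar: wide amber (339,129), narrow amber bottle (168,128), red jar (440,285), tin (275,158). I choose the wide amber one.

The scene view agrees: large stopper (243,202), jar (282,235).

Run:
```python
from h import *
c=cam('top');s=cam('scene')
a=c['pixels'][90:215,300:430];b=s['pixels'][170:275,215:320]
cv2.imwrite('pics/crop1.png',np.hstack([cv2.resize(a,(416,400),interpolation=2),cv2.resize(b,(400,400),interpolation=2)]))
def blobs(c,m,box,nm):
    x0,y0,x1,y1=box;q=np.zeros(m.shape,np.uint8);q[y0:y1,x0:x1]=m[y0:y1,x0:x1]*255
    cs=cv2.findContours(q,0,2)[0];k=max(cs,key=cv2.contourArea);r=cv2.boundingRect(k);print(nm,r,cv2.minEnclosingCircle(k));return k
def masks(c):
    p=c['pixels'].astype(int);return p.max(2)<60,(p[...,2]>p[...,0]+15)
d,am=masks(c)
k=blobs(c,d,(370,150,420,200),'st top');(u,v),r=cv2.minEnclosingCircle(k);print(ray(c,u,v,.042))
k=blobs(c,am,(310,95,370,160),'jar top');(u,v),r=cv2.minEnclosingCircle(k);print(ray(c,u,v,.05))
d2,am2=masks(s)
k=blobs(s,d2,(225,180,262,226),'st scene');x,y,w,h=cv2.boundingRect(k);print('grip top left/right mid', ray(s,x+w/2-.5,y+4,.078), 'bottom',ray(s,x+w/2,y+h,0))
k=blobs(s,am2,(255,202,308,268),'jar scene')
for p in [(c,'top'),(s,'scene')]:
  print(p[1])
```

```text
st top (380, 161, 27, 27) ((392.98968505859375, 174.3402099609375), 13.715263366699219)
[ 0.49707451 -0.21599877  0.042     ]
jar top (318, 105, 42, 46) ((338.9634094238281, 127.84146118164062), 22.94706153869629)
[ 0.58644302 -0.11601845  0.05      ]
st scene (230, 184, 27, 37) ((243.5, 202.0), 18.062490463256836)
grip top left/right mid [ 0.49382464 -0.21518415  0.078     ] bottom [ 0.50708576 -0.2164953   0.        ]
jar scene (260, 207, 42, 56) ((280.5, 234.57272338867188), 27.79407501220703)
top
scene
```

View pics/crop1.png

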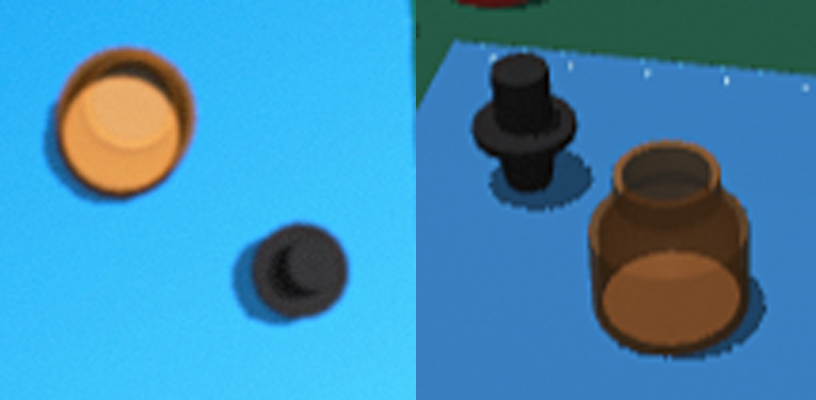

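The crop confirms it: large black stopper (top view 393,174) and wide amber jar (339,128; rim in the scene view at about (281,215)). I'll move above the stopper.

arm_command(
  deltas=[
    [0, 0, 0, 2.7, 3.1, 0, -1],
    [0, 0, 0, 5.4, 6.3, 0, -1],
    [0, 0, 0, 8.1, 9.5, 0, -1],
    [0, 0, 0, 10.8, 12.7, 0, -1],
    [0, 0, 0, 13.5, 15.9, 0, -1],
    [0, 0, 0, 16.2, 19.0, 0, -1],
    [0, 0, 0, 18.9, 22.2, 0, -1],
    [0, 0, 0, 21.6, 25.4, 0, -1],
  ],
)

```text
time_s: 0.87
tcp_pos: [0.341, 0.2589, 0.2416]
ee_rot: [[0.924, -0.381, 0.0], [-0.381, -0.924, 0.0], [0.0, -0.0, -1.0]]
wrist_force: [1.3, -0.0, -0.1]
gripper_width: 0.999
gripper_force: 0.0
```

arm_command(
  deltas=[
    [0, 0, 0, 2.7, 3.1, 0, -1],
    [0, 0, 0, 5.4, 6.3, 0, -1],
    [0, 0, 0, 8.1, 9.5, 0, -1],
    [0, 0, 0, 10.8, 12.7, 0, -1],
    [0, 0, 0, 13.5, 15.9, 0, -1],
    [0, 0, 0, 16.2, 19.0, 0, -1],
    [0, 0, 0, 18.9, 22.2, 0, -1],
    [0, 0, 0, 21.6, 25.4, 0, -1],
  ],
)

```text
time_s: 1.53
tcp_pos: [0.4436, -0.0577, 0.2418]
ee_rot: [[0.924, -0.382, 0.001], [-0.382, -0.924, 0.0], [0.001, -0.001, -1.0]]
wrist_force: [1.0, 0.8, 0.6]
gripper_width: 1.0
gripper_force: 0.0
```

arm_command(
  deltas=[
    [0, 0, 0, 2.7, 3.1, 0, -1],
    [0, 0, 0, 5.4, 6.3, 0, -1],
    [0, 0, 0, 8.1, 9.4, 0, -1],
    [0, 0, 0, 9.5, 11.2, 0, -1],
    [0, 0, 0, 10.8, 12.5, 0, -1],
    [0, 0, 0, 10.8, 12.5, 0, -1],
    [0, 0, 0, 10.8, 12.5, 0, -1],
  ],
)

```text
time_s: 2.12
tcp_pos: [0.4953, -0.213, 0.2408]
ee_rot: [[0.923, -0.384, -0.001], [-0.384, -0.923, 0.001], [-0.001, 0.0, -1.0]]
wrist_force: [-0.2, 0.3, -0.5]
gripper_width: 0.999
gripper_force: 0.0
```

Run:
```python
from h import *
c=cam('wrist');cv2.imwrite('pics/w1.png',c['pixels']);s=sense();print(s['tcp_pos'],s['ee_rot'],s['time_s'],s['joints'],-c['R'].T@c['t'])
print(proj(c,[.497,-.216,.078]),proj(c,[.586,-.116,.09]),proj(c,s['tcp_pos']))
sc=cam('scene');print('jar rim scene',ray(sc,281,215.3,.09))
```

```text
[ 0.49513456 -0.2121882   0.24108581] [[ 9.23955991e-01 -3.82497252e-01 -1.08572721e-03]
 [-3.82496907e-01 -9.23956627e-01  5.17056827e-04]
 [-1.20093767e-03 -6.24504529e-05 -9.99999277e-01]] 2.1667 [-5.95385795e+00  1.36963994e+01 -1.16885513e+01 -2.54584395e-02
 -6.46799965e+01  7.34763068e+01] [ 0.55671438 -0.23870472  0.38395957]
[316.22927387 185.05933283] [174.99922062 139.7674958 ] [312.39105372 261.31662366]
jar rim scene [ 0.58551011 -0.11512568  0.09      ]
```

View pics/w1.png

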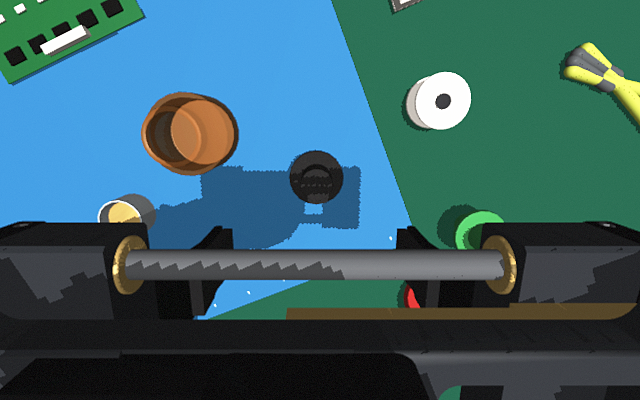

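Wrist view: stopper flange is centred near (316,178), jar near (190,133). The tool is lined up; I'll refine the stopper by mask.

Run:
```python
from h import *
c=cam('wrist');p=c['pixels'].astype(int)
m=((p.max(2)-p.min(2)<40)&(p.max(2)<90)).astype(np.uint8)*255;q=np.zeros_like(m);q[140:215,270:365]=m[140:215,270:365]
q=cv2.morphologyEx(q,cv2.MORPH_OPEN,np.ones((3,3)));k=max(cv2.findContours(q,0,2)[0],key=cv2.contourArea);(u,v),r=cv2.minEnclosingCircle(k);print(cv2.boundingRect(k),u,v,r,cv2.fitEllipse(k))
P=ray(c,u,v,.042);print('stopper',P,proj(c,[.497,-.216,.042]))
# jar rim: amber mask
am=((p[...,2]>p[...,0]+20)).astype(np.uint8)*255;q=np.zeros_like(am);q[80:185,130:250]=am[80:185,130:250]
k=max(cv2.findContours(q,0,2)[0],key=cv2.contourArea);print('jar',cv2.boundingRect(k))
th=np.linspace(0,2*np.pi,60)
for j in([.586,-.1155],):
  img=c['pixels'].copy()
  for R,z in((.027,.09),(.022,.09),(.041,.0),(.041,.06)):
    pts=np.array([proj(c,[j[0]+R*np.cos(t),j[1]+R*np.sin(t),z]) for t in th]);cv2.polylines(img,[np.int32(np.round(pts*16))],True,(255,255,255),1,0,4); print(R,z,pts.min(0),pts.max(0))
cv2.imwrite('pics/j1.png',np.hstack([cv2.resize(x[80:190,125:255],(400,338),interpolation=2) for x in(c['pixels'],img)]))
s=sense();R=np.array(s['ee_rot']);print('move cm',R.T@(np.r_[P[:2],.066]-s['tcp_pos'])*100)
```

```text
(291, 151, 53, 52) 316.7528381347656 176.5737762451172 26.802289962768555 ((316.75677490234375, 176.5320281982422), (51.98480224609375, 52.60689163208008), 101.01666259765625)
stopper [ 0.49823827 -0.21614452  0.042     ] [317.06617269 177.67716366]
jar (143, 92, 96, 83)
0.027 0.09 [145.66214362 107.75841747] [206.26575395 168.93038782]
0.022 0.09 [151.29892006 113.65978883] [200.67403758 163.49500597]
0.041 0.0 [172.60723598  97.13109525] [243.22590351 168.83877136]
0.041 0.06 [146.70782511  93.40400545] [230.30546809 178.00133328]
move cm [ 0.46416556  0.32067901 17.55912727]
```

View pics/j1.png

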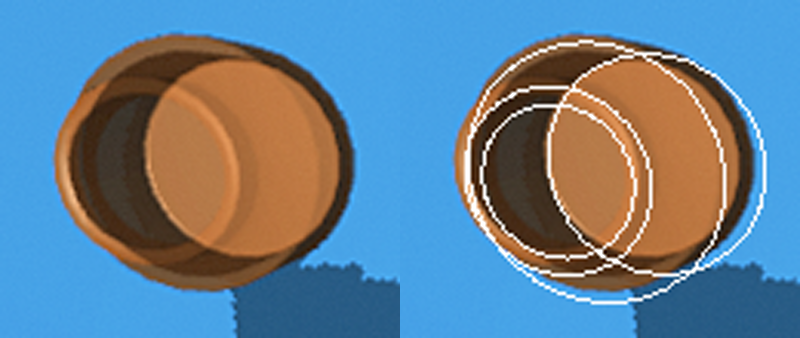

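The right panel shows my jar estimate about 3 mm off; the rim centre is really near wrist pixel (173,133). I'll re-measure it once I'm holding the stopper. Descending to the stopper.

arm_command(
  deltas=[
    [0, 0, 0, 0.4, 0.3, 3, -1],
    [0, 0, 0, 0.4, 0.3, 6.5, -1],
    [0, 0, 0, 0.4, 0.3, 10, -1],
    [0, 0, 0, 0.4, 0.3, 13, -1],
    [0, 0, 0, 0.4, 0.3, 15.5, -1],
    [0, 0, 0, 0.4, 0.3, 17, -1],
    [0, 0, 0, 0.4, 0.3, 17.4, -1],
    [0, 0, 0, 0.4, 0.3, 17.4, -1],
  ],
)

```text
time_s: 2.93
tcp_pos: [0.4976, -0.2157, 0.0669]
ee_rot: [[0.925, -0.38, -0.002], [-0.38, -0.925, 0.0], [-0.002, 0.001, -1.0]]
wrist_force: [0.8, -1.0, 0.3]
gripper_width: 1.005
gripper_force: 0.0
```

arm_command(
  deltas=[
    [0, 0, 0, 0, 0, 0, 0],
    [0, 0, 0, 0, 0, 0, 1],
    [0, 0, 0, 0, 0, 0, 1],
    [0, 0, 0, 0, 0, 0, 1],
    [0, 0, 0, 0, 0, 0, 1],
    [0, 0, 0, 0, 0, 0, 1],
    [0, 0, 0, 0, 0, 0, 1],
  ],
)

```text
time_s: 3.52
tcp_pos: [0.4982, -0.2167, 0.0678]
ee_rot: [[0.924, -0.382, 0.0], [-0.382, -0.924, -0.0], [0.0, -0.0, -1.0]]
wrist_force: [0.1, 0.1, 0.4]
gripper_width: 0.557
gripper_force: 0.0
```

arm_command(
  deltas=[
    [0, 0, 0, 0, 0, 0, 1],
    [0, 0, 0, 0, 0, 0, 1],
    [0, 0, 0, 0, 0, 0, 1],
    [0, 0, 0, 0, 0, 0, 1],
    [0, 0, 0, 0, 0, 0, 1],
    [0, 0, 0, 0, 0, 0, 1],
    [0, 0, 0, 0, 0, 0, 1],
    [0, 0, 0, 0, 0, 0, 1],
  ],
)

```text
time_s: 4.18
tcp_pos: [0.4981, -0.2167, 0.0675]
ee_rot: [[0.924, -0.382, -0.0], [-0.382, -0.924, -0.0], [-0.0, 0.0, -1.0]]
wrist_force: [0.3, -0.6, -1.0]
gripper_width: 0.361
gripper_force: 30.0
```

arm_command(
  deltas=[
    [0, 0, 0, 0, 0, 0, 1],
    [0, 0, 0, 0, 0, -1, 1],
    [0, 0, 0, 0, 0, -3, 1],
    [0, 0, 0, 0, 0, -6, 1],
    [0, 0, 0, 0, 0, -9, 1],
    [0, 0, 0, 0, 0, -11, 1],
    [0, 0, 0, 0, 0, -11.5, 1],
    [0, 0, 0, 0, 0, -11.5, 1],
  ],
)

```text
time_s: 4.85
tcp_pos: [0.499, -0.2167, 0.1848]
ee_rot: [[0.924, -0.382, 0.005], [-0.382, -0.924, -0.0], [0.004, -0.001, -1.0]]
wrist_force: [0.0, 0.7, -1.6]
gripper_width: 0.357
gripper_force: 30.0
```

Run:
```python
from h import *
c=cam('wrist');J=ray(c,173.3,133.3,.09)
s=sense();print(s['tcp_pos'],s['gripper_width'],s['gripper_force'],s['time_s'])
# jar using the earlier w1 pose geometry: camera offset
c1=dict(c);c1['t']=-c['R']@np.array([.55671438,-.23870472,.38395957]);print('jar wrist',ray(c1,173.3,133.3,.09))
print('scene',ray(c,0,0,.09)[:0])
R=np.array(s['ee_rot']);print(R.T@(np.r_[.586,-.1155,s['tcp_pos'][2]]-s['tcp_pos'])*100)
cv2.imwrite('pics/w2.png',c['pixels'])
```

```text
[ 0.49791774 -0.21641825  0.18290409] 0.3618142383126907 29.978012493811548 4.9
jar wrist [ 0.59311279 -0.1175051   0.09      ]
scene []
[  4.28329653 -12.69184674   0.01330687]
```

View pics/w2.png

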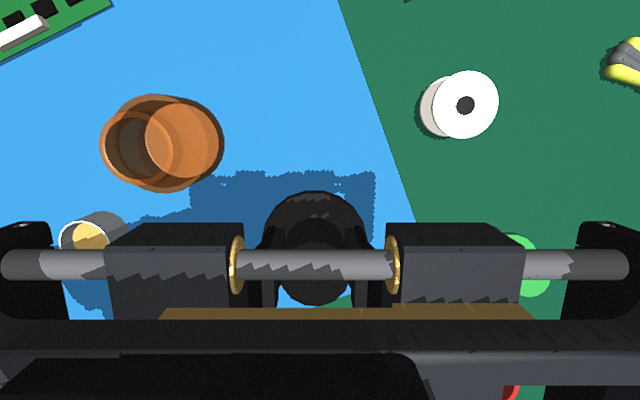

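Wrist view: the stopper is held upright between the fingers (flange near (318,250)), jar rim near (140,148). I'll move beside the jar and view its rim from near.

arm_command(
  deltas=[
    [0, 0, 0, -1, -3, 0, 1],
    [0, 0, 0, -2, -6, 0, 1],
    [0, 0, 0, -3, -9, 0, 1],
    [0, 0, 0, -3.5, -11.5, 0, 1],
    [0, 0, 0, -3.5, -12.7, 0, 1],
    [0, 0, 0, -3.5, -12.7, 0, 1],
    [0, 0, 0, -3.5, -12.7, 0, 1],
    [0, 0, 0, -3.5, -12.7, 0, 1],
  ],
)

```text
time_s: 5.57
tcp_pos: [0.5137, -0.0865, 0.1816]
ee_rot: [[0.924, -0.382, -0.002], [-0.382, -0.924, -0.0], [-0.002, 0.001, -1.0]]
wrist_force: [-0.7, 0.2, -0.3]
gripper_width: 0.354
gripper_force: 30.0
```

Run:
```python
from h import *
c=cam('wrist');s=sense();print(s['tcp_pos'],s['time_s'])
p=np.array(s['tcp_pos']);th=np.linspace(0,2*np.pi,60)
img=c['pixels'].copy()
def ring(ctr,R,z,col):
    pts=np.array([proj(c,[ctr[0]+R*np.cos(t),ctr[1]+R*np.sin(t),z]) for t in th]);cv2.polylines(img,[np.int32(np.round(pts*16))],True,col,1,cv2.LINE_AA,4)
    print(z,pts.min(0),pts.max(0))
ring(p,.029,p[2]-.0255,(0,255,255));ring([.589,-.1162],.027,.09,(255,255,255));ring([.589,-.1162],.041,.0,(0,0,255))
cv2.imwrite('pics/w3.png',cv2.resize(img[60:340,200:440],(685,600) if 0 else (510,595),interpolation=2))
np.save('w3.npy',c['pixels'])
```

```text
[ 0.51370955 -0.08678329  0.18178579] 5.6167
0.15628578618183375 [261.79693605 189.33641862] [366.51775613 287.58750899]
0.09 [272.68454369  53.00634962] [350.85371729 134.94841797]
0.0 [269.65011802  55.13383353] [355.07891338 144.30596606]
```

View pics/w3.png

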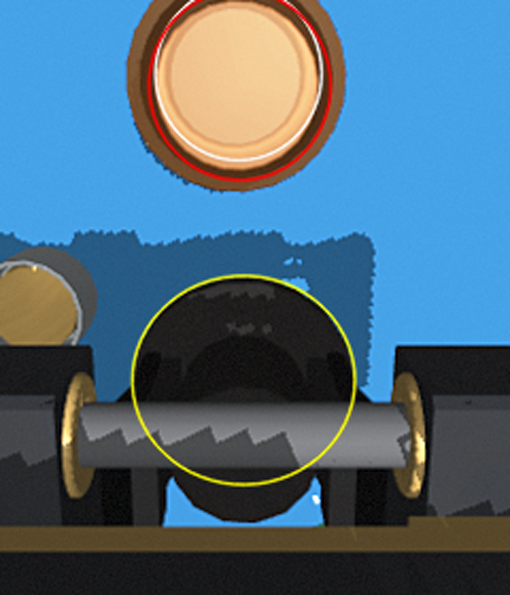

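The held flange matches its predicted ring (yellow), so the wrist calibration agrees with the tool. The jar centre is near (311,92). Measuring its outline by mask.

Run:
```python
from h import *
c=cam('wrist');p=c['pixels'].astype(int);s=sense()
am=((p[...,2]>p[...,0]+10)).astype(np.uint8)*255;q=np.zeros_like(am);q[20:160,240:385]=am[20:160,240:385]
k=max(cv2.findContours(q,0,2)[0],key=cv2.contourArea);k=cv2.convexHull(k);print(cv2.boundingRect(k),cv2.minEnclosingCircle(k))
th=np.linspace(0,2*np.pi,90)
def hull(j,neck=.07):
    pts=[proj(c,[j[0]+R*np.cos(t),j[1]+R*np.sin(t),z]) for R,z in((.041,0),(.041,.055),(.027,.09)) for t in th]
    return np.array(pts)
for j in([.589,-.1162],[.586,-.115],[.592,-.1175]):
    h=hull(j);print(j,h.min(0),h.max(0))
g=p.astype(np.uint8)[20:160,240:385]
cv2.imwrite('pics/j3.png',cv2.resize(g,(580,560),interpolation=2))
```

```text
(260, 43, 102, 107) ((309.7291564941406, 96.14583587646484), 53.570255279541016)
[0.589, -0.1162] [260.26146395  42.30526818] [363.26660794 150.07367315]
[0.586, -0.115] [260.47665703  46.88292611] [363.1651204  153.99007126]
[0.592, -0.1175] [260.15954208  37.64346746] [363.48710479 146.0871951 ]
```

View pics/j3.png

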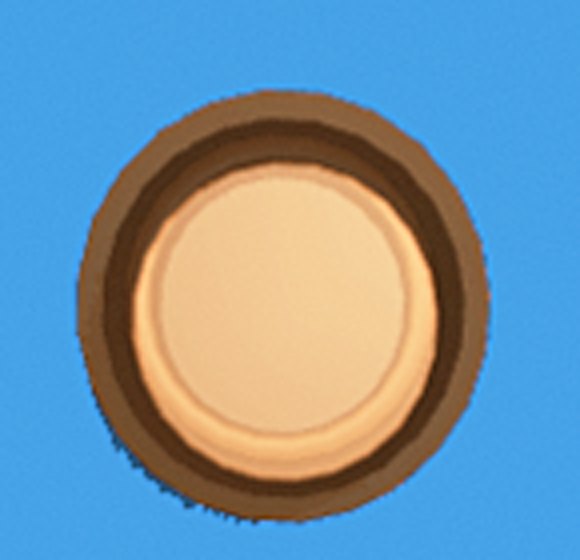

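The outline fits a jar at (0.5885, -0.116). Moving over it: +8.0 cm in x and -0.15 cm in y, then down.

arm_command(
  deltas=[
    [0, 0, 0, 2, 0, 0, 1],
    [0, 0, 0, 4.5, -0.1, 0, 1],
    [0, 0, 0, 7, -0.15, 0, 1],
    [0, 0, 0, 8.0, -0.15, 0, 1],
    [0, 0, 0, 8.0, -0.15, 0, 1],
    [0, 0, 0, 8.0, -0.15, 0, 1],
    [0, 0, 0, 8.0, -0.15, 0, 1],
    [0, 0, 0, 8.0, -0.15, 0, 1],
  ],
)

```text
time_s: 6.33
tcp_pos: [0.5878, -0.115, 0.1826]
ee_rot: [[0.924, -0.382, -0.001], [-0.382, -0.924, 0.0], [-0.001, 0.0, -1.0]]
wrist_force: [-0.4, 0.2, -1.0]
gripper_width: 0.364
gripper_force: 30.0
```

arm_command(
  deltas=[
    [0, 0, 0, 0, 0, 0.5, 1],
    [0, 0, 0, 0, 0, 1, 1],
    [0, 0, 0, 0, 0, 1.5, 1],
    [0, 0, 0, 0, 0, 2, 1],
    [0, 0, 0, 0, 0, 2.5, 1],
    [0, 0, 0, 0, 0, 3, 1],
    [0, 0, 0, 0, 0, 3, 1],
    [0, 0, 0, 0, 0, 3, 1],
  ],
)

```text
time_s: 7.0
tcp_pos: [0.5886, -0.1151, 0.152]
ee_rot: [[0.924, -0.382, -0.001], [-0.382, -0.924, -0.0], [-0.001, 0.0, -1.0]]
wrist_force: [-0.2, -0.3, -0.5]
gripper_width: 0.36
gripper_force: 30.0
```

arm_command(
  deltas=[
    [0, 0, 0, 0, 0.05, 0.4, 1],
    [0, 0, 0, 0, 0.05, 0.8, 1],
    [0, 0, 0, 0, 0.05, 1.2, 1],
    [0, 0, 0, 0, 0.05, 1.6, 1],
    [0, 0, 0, 0, 0.05, 2.0, 1],
    [0, 0, 0, 0, 0.05, 2.2, 1],
    [0, 0, 0, 0, 0.05, 2.2, 1],
    [0, 0, 0, 0, 0.05, 2.2, 1],
  ],
)

```text
time_s: 7.67
tcp_pos: [0.5886, -0.1155, 0.1304]
ee_rot: [[0.924, -0.382, -0.0], [-0.382, -0.924, -0.0], [-0.0, 0.0, -1.0]]
wrist_force: [-0.1, -0.1, -0.0]
gripper_width: 0.355
gripper_force: 30.0
```

arm_command(
  deltas=[
    [0, 0, 0, 0, 0, 0.1, 1],
    [0, 0, 0, 0, 0, 0.2, 1],
    [0, 0, 0, 0, 0, 0.3, 1],
    [0, 0, 0, 0, 0, 0.4, 1],
    [0, 0, 0, 0, 0, 0.5, 1],
    [0, 0, 0, 0, 0, 0.5, 1],
    [0, 0, 0, 0, 0, 0.5, 1],
  ],
)

```text
time_s: 8.25
tcp_pos: [0.5886, -0.1155, 0.1255]
ee_rot: [[0.924, -0.382, -0.0], [-0.382, -0.924, -0.0], [-0.0, 0.0, -1.0]]
wrist_force: [0.2, 0.1, -0.7]
gripper_width: 0.363
gripper_force: 30.0
```

arm_command(
  deltas=[
    [0, 0, 0, 0, 0, 0.05, 1],
    [0, 0, 0, 0, 0, 0.1, 1],
    [0, 0, 0, 0, 0, 0.15, 1],
    [0, 0, 0, 0, 0, 0.2, 1],
    [0, 0, 0, 0, 0, 0.2, 1],
    [0, 0, 0, 0, 0, 0.2, 1],
  ],
)

```text
time_s: 8.75
tcp_pos: [0.5886, -0.1155, 0.1236]
ee_rot: [[0.924, -0.382, 0.0], [-0.382, -0.924, -0.0], [0.0, 0.0, -1.0]]
wrist_force: [-0.3, 0.9, -0.4]
gripper_width: 0.359
gripper_force: 30.0
```

arm_command(
  deltas=[
    [0, 0, 0, 0, 0, 0, 0],
    [0, 0, 0, 0, 0, 0, 0],
    [0, 0, 0, 0, 0, 0, -1],
    [0, 0, 0, 0, 0, 0, -1],
    [0, 0, 0, 0, 0, 0, -1],
    [0, 0, 0, 0, 0, 0, -1],
    [0, 0, 0, 0, 0, 0, -1],
    [0, 0, 0, 0, 0, 0, -1],
  ],
)

```text
time_s: 9.42
tcp_pos: [0.5886, -0.1155, 0.1236]
ee_rot: [[0.924, -0.382, 0.0], [-0.382, -0.924, -0.0], [0.0, 0.0, -1.0]]
wrist_force: [0.6, 0.2, 0.6]
gripper_width: 0.871
gripper_force: 0.0
```

arm_command(
  deltas=[
    [0, 0, 0, 0, 0, 0, -1],
    [0, 0, 0, 0, 0, -1, -1],
    [0, 0, 0, 0, 0, -3, -1],
    [0, 0, 0, 0, 0, -6, -1],
    [0, 0, 0, 0, 0, -9, -1],
    [0, 0, 0, 0, 0, -11, -1],
    [0, 0, 0, 0, 0, -11, -1],
    [0, 0, 0, 0, 0, -11, -1],
  ],
)

```text
time_s: 10.08
tcp_pos: [0.5892, -0.1155, 0.2358]
ee_rot: [[0.924, -0.382, 0.004], [-0.382, -0.924, 0.0], [0.004, -0.002, -1.0]]
wrist_force: [-0.8, -0.2, 0.4]
gripper_width: 0.997
gripper_force: 0.0
```

Run:
```python
from h import *
c=cam('scene');w=cam('wrist');s=sense();print(s['tcp_pos'],s['gripper_width'],s['time_s'])
cv2.imwrite('pics/e.png',np.hstack([cv2.resize(c['pixels'][160:280,220:340],(400,400),interpolation=2),cv2.resize(w['pixels'][120:320,220:420],(400,400),interpolation=2)]))
```

```text
[ 0.58792213 -0.11543342  0.23299159] 0.9978713669513621 10.1833
```

View pics/e.png

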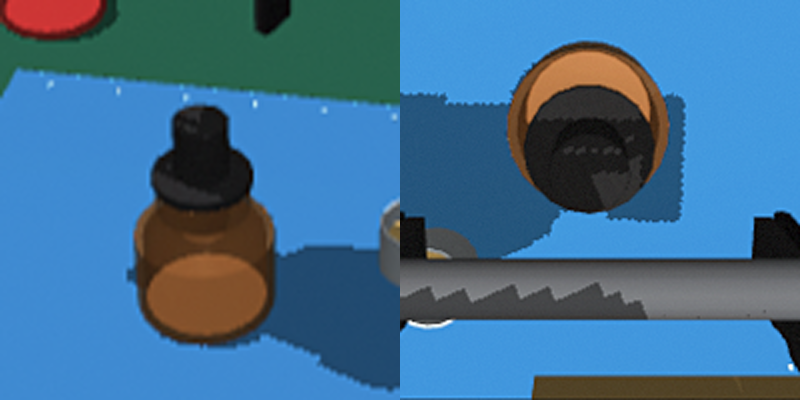

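Both views show the stopper upright and centred, with the flange flat on the rim (crop (202,178)). The jar is upright and the gripper is clear, so I'm handing in.

```bash
python3 -c "
from station import *
print(finish_job())"
```

```text
the job is handed in; nothing more can be done
None
```

The large black stopper is in the wide amber jar, released, and looks upright with its flange flat on the rim in the last pictures. I handed the job in at about 10 s, and no verdict came back.

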